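# Feel out a desk lamp's swing joint and park the arm in mid-arc

### The job

The desk lamp's swing joint has been rubbing. Pushing on the side of its upright handle, swing the lamp arm to the robot's left until you feel the joint bind and lean on it there for one second with a steady push of 8 to 15 N; do the same to the right; then park the arm halfway between the two binds, let go and leave it still. Never press on the lamp with more than 15 N in all, squeezing included (so push the handle rather than grip it), and do not disturb the flask, the mug or the note block.

Things in the scene. Friction and masses are not known exactly. Their poses are not given: they have to be found in the camera images.
- lamp: low desk lamp fixed to the desk: white round base 140 mm across, 16 mm thick; at its centre an upright aluminium post 22 mm thick, the swing axis of a level arm that ends in a flat round head. Hub over the post: 38 mm across, top at 239 mm height. Origin: centre of the base's underside, z up along the post. Its x and y directions do not tell where the arm points or binds
- handle (a point): middle of the lamp's handle: an upright round aluminium stub, 18 mm across, standing on the lamp head from 230 to 275 mm height, free all round. This point is 170 mm from the swing axis and 252 mm above the desk, and swings level about the post. At the start the arm points from the post to the robot's side (-x), give or take about 50 degrees
- head (a point): centre of the lamp head's top face, under the handle: a white disc 90 mm across and 20 mm thick (210 to 230 mm height). The arm from head to post is 24 mm wide, its top at 228 mm. The middle of the free swing lies up to 0.6 rad to either side of straight towards -x and can only be found by feel
- boom (a joint): swing of the arm, rad, growing as the handle goes to the robot's left (+y), counted from a hidden mark: no value tells where it points; where it binds is not given. It swings freely (about 1 N drag at the handle) over 0.7 to 1.0 rad and stays where left. At either end it binds: the handle then pushes back elastically, about 2 N more per mm, and if let go returns to that end of the free arc
- flask: white flask with a black cap, 66 mm across, 200 mm tall, standing loose to the left; origin at the centre of its underside. Leave alone
- mug: white mug, 80 mm across without its handle, 90 mm tall, standing loose to the right; origin at the centre of its underside. Leave alone
- notes: block of note paper, 76 x 76 x 40 mm, lying loose to the left; origin at the centre of its underside. Leave alone

How it is judged:
By the outcome, as a careful person would: the job done as asked, in the order asked, and still so for the second after the job is handed in, with the robot touching nothing.
It also fails if it takes over 67 s, if anything falls off the work surface, if the arm or the gripper's body presses on something with over 40 N, if the wrist force passes 120 N, or if a joint passes its speed limit or range.

### The arm

A 6-joint arm with a two-finger parallel gripper is mounted at the origin on the work surface. World frame = base frame: x ahead of the robot, y to its left, z up, the work surface at z = 0. Lengths are in m, angles in degrees, forces in N, time in s.
With the tool pointing down it reaches from about 0.4 to 0.825 m from the base axis. Payload 7 kg.
Tool frame: the origin (TCP) lies on the front face of the gripper's body, between the roots of the fingers; the fingertips stand 66 mm ahead of it and the grasp point (between the pads) lies 47 mm ahead of it; z points along the fingers, y is the line along which they close (so a half turn about z gives the same grasp; the last joint's range is limited). The gripper opens to 88 mm and grips with 3 to 60 N. Pads are 19 mm wide; open, the fingers measure 130 mm over their backs; the gripper's body (78 mm by 193 mm) begins 47 mm behind the grasp point.
Start: joints at [-50.071, 20.546, 0.682, 0, -70.136, -16.507], TCP at [0.268, -0.619, 0.292] pointing down, gripper open.
Joint ranges: [-176.03, 176.03], [-82.01, 121.73], [-58.28, 71.71], [-173.87, 95.51], [-174.79, -0.11], [-173.66, 173.66]. Speed limits (degrees/s): [136.94, 136.94, 172.46, 180, 180, 180].

### API

Orientations are given as [roll, pitch, yaw] about the fixed x, y, z axes, in that order (R = Rz(yaw) Ry(pitch) Rx(roll)).
In Python, from plant import ctrl gives the robot as it stands.
- The arm moves only by the tool send_rows, never from a script. Its argument "deltas" is a list of rows, each a list of 2 entries, a list of its own where there are three numbers: the shift along the tool's x, y, z each as a share of 800 mm, from -1 to 1, then the turn about the tool's z as a share of 90 degrees, from -1 to 1. A call has exactly 5 rows; each row is the pose to reach, as a shift and turn from the pose commanded when the call began, along the tool's axes at that moment; what a row does not reach only later rows make up. A row lasts 1/12 s, in which the tool goes at most 41.7 mm and 7.16 degrees, less where a joint would pass 70% of its speed; a pose out of reach is approached as far as the arm can. A call with a number of a shift or a turn outside -1 to 1 is refused whole. A call with a gripper value outside its range is refused whole. "gripper" is the opening, from 0 (shut) to 1 (fully open), set as the call begins (left out, the last holds). The fingers move at their own pace and stop on an object; the grip force is fixed at half the most. Time passes only in rows, so rows that repeat a pose let the fingers close, or fill a call up. It gives the time, the measured TCP pose, the force, the opening and the grip force at its end, in the units of the state.
- ctrl.get_obs(): the state, without advancing time (a new reading comes with each control period).
- ctrl.snapshot(name): name is "side" or "top"; returns a dict with "color" (384x512x3 uint8, red, green, blue), "vertical_fov" (degrees; the focal length in pixels is half the picture's height over the tangent of half this angle, whatever the lens; pixels are square), "cx", "cy" (the principal point, pixels), "rvec" (rotation vector, rad) and "tvec" (3), from world to camera coordinates, as OpenCV has them. Camera axes: x right, y down, z forward; pixel columns grow to the right and rows downward; lengths in m; the calibration is good to about 2 mm. A picture is of the moment at which its call begins. There is no depth.
- ctrl.close_job(): hands the job in; it is judged then, once.
Trained networks look in a picture, given as the dict that the camera call returned (one of the last four; its "shot" number tells which), for a name from the list of things; names that differ only in an ending like _2 or _b are one class to them, and where a whole thing is asked for, a point or a joint stands for the part that bears it (a point fixed in the world has none). Each returns a list of dicts, best first, with "conf" (0 to 1); they miss things now and then, are a little off and sometimes report something else, mostly with a low value. They report only what shows in the picture. A call takes as long as a camera call.
- ctrl.boxes_of(picture, thing): "xy" ([column, row] as shares, 0 to 1, of the picture: columns of its width, rows of its height, amid what is visible of it).
- ctrl.cut_out(picture, thing): "pixels" (384x512 bool, what is visible of it) and "xy" ([column, row] as shares, 0 to 1, of the picture: columns of its width, rows of its height, amid what is visible of it).
The state is a dict: "clock": time; "joint_pos": joint angles; "qvel": joint speeds; "tau": joint torques, N m; "tool_pos": TCP position; "orientation": TCP orientation; "force": force on the tool from outside, world axes, zero at the start; "moment": the same for the moment, N m; "opening": finger opening in m; "gripper_force": force on a finger pad.
Only numpy, scipy, OpenCV 4.12 (cv2) and the standard library are available. Lean on these libraries where they do the work, as an engineer would, in place of code of your own. Each camera call takes 0.05 s, during which the arm holds its last target. There are 200 camera calls.

## Working session

There is one attempt and no reset: what is moved stays moved. The work goes in short steps, Python scripts to look and compute and a tool call to move; the robot and the scene stay as the last step left them, time stands still between calls to the robot, and variables do not carry over. Pictures are saved under pics/ and viewed, at most 10 in all, crops included, and the job is handed in when it is done.

Besides the shell and the picture viewer there is one more tool, called after "Call:" by a JSON object that holds its "fn" and its "kwargs". send_rows: Moves the arm, as the interface text tells. Shift numbers are shares of 800 mm and turn numbers shares of 90 degrees, none past 1 either way. Its arguments: {"type":"object","properties":{"deltas":{"type":"array","items":{"type":"array"}},"gripper":{"type":"number"}},"required":["deltas"]}

```bash
mkdir -p pics; ls
cat > h.py <<'E'
import numpy as np, cv2
from plant import ctrl
def cam(p):
    f=192/np.tan(np.radians(p["vertical_fov"])/2)
    K=np.array([[f,0,p["cx"]],[0,f,p["cy"]],[0,0,1.]])
    return K,cv2.Rodrigues(np.array(p["rvec"],float))[0],np.array(p["tvec"],float)
def atz(p,uv,z):
    K,R,t=cam(p); d=R.T@np.linalg.inv(K)@[uv[0],uv[1],1]; c=-R.T@t
    return c+d*(z-c[2])/d[2]
def proj(p,X):
    K,R,t=cam(p); return cv2.projectPoints(np.array([X],float),np.array(p["rvec"],float),t,K,None)[0].ravel()
E
python3 - <<'E'
from h import *
o=ctrl.get_obs(); print({k:np.round(v,3) for k,v in o.items()})
Z=dict(lamp=0.2,handle=.252,head=.22,flask=.1,mug=.045,notes=.02)
for n in ("side","top"):
    p=ctrl.snapshot(n); cv2.imwrite(f"pics/{n}0.png",p["color"][:,:,::-1])
    K,R,t=cam(p); print(n,"cam at",-R.T@t)
    for th in Z:
        for b in ctrl.boxes_of(p,th)[:2]:
            uv=np.array(b["xy"])*[512,384]; print(th,round(b["conf"],2),uv.round(),atz(p,uv,Z[th]).round(3))
E
```

```text
pics
{'clock': np.float64(0.0), 'joint_pos': array([-5.0071e+01,  2.0590e+01,  6.3300e-01, -1.9000e-02, -7.0135e+01,
       -1.6507e+01]), 'qvel': array([-0.069,  0.12 ,  0.001, -0.052,  0.075,  0.066]), 'tau': array([ 2.0000e-03, -5.8271e+01,  2.9306e+01,  6.9970e+00,  7.0000e-03,
       -0.0000e+00]), 'tool_pos': array([ 0.268, -0.619,  0.291]), 'orientation': array([ 1.79906e+02, -9.00000e-03, -1.56584e+02]), 'force': array([ 0.384, -0.553,  0.075]), 'moment': array([ 0.012, -0.022, -0.036]), 'gripper_force': np.float64(0.0), 'opening': np.float64(0.088)}
side cam at [0.19291336 0.71976921 0.90988049]
lamp 0.57 [218. 188.] [0.618 0.101 0.2  ]
handle 0.64 [260. 172.] [0.518 0.044 0.252]
head 0.91 [262. 174.] [0.524 0.018 0.22 ]
flask 0.88 [180. 327.] [0.525 0.446 0.1  ]
mug 0.83 [316. 159.] [ 0.471 -0.322  0.045]
mug 0.54 [263. 169.] [ 0.618 -0.187  0.045]
notes 0.71 [245. 301.] [0.445 0.284 0.02 ]
top cam at [0.40821885 0.03872971 1.19031212]
lamp 0.63 [251. 163.] [0.591 0.04  0.2  ]
head 0.84 [254. 188.] [0.526 0.032 0.22 ]
flask 0.55 [109. 197.] [0.52  0.425 0.1  ]
mug 0.82 [381. 217.] [ 0.462 -0.33   0.045]
notes 0.65 [170. 218.] [0.463 0.275 0.02 ]
```

View pics/side0.png

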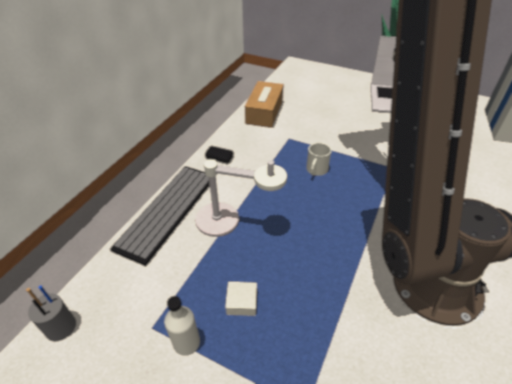

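View pics/top0.png

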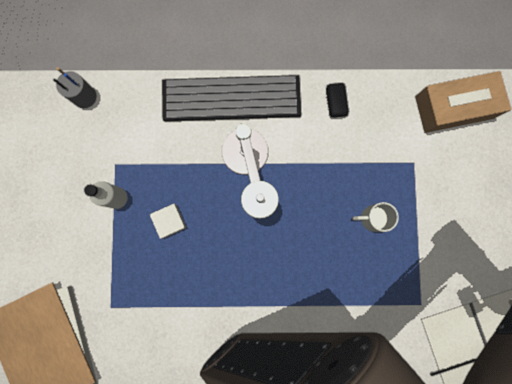

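The side view shows the hub at (210,163), the head at (270,177) and the stub top at (270,163). The top view shows the hub at (244,131), the base at (245,150) and the stub at (261,198). The flask and notes stand on the left, the mug on the right.

Run:
```python
from h import *
T=ctrl.snapshot("top");S=ctrl.snapshot("side")
print("hub",atz(T,(244,131),.239),atz(S,(210,163),.239));print("base",atz(T,(245,150),.016),atz(S,(217,219),.016))
print("head",atz(T,(260,199),.23),atz(S,(270,176),.23));print("stubtop",atz(T,(261,198),.275),atz(S,(270.5,163),.275))
for p in (T,S):
  for n in ("head","lamp","handle"):
    for c in ctrl.cut_out(p,n)[:1]:
        v,u=np.nonzero(c["pixels"]); print(n,c["conf"],u.mean(),v.mean(),u.min(),u.max(),v.min(),v.max())
g=T["color"].astype(int); 
# white blobs
m=((g.min(2)>185)).astype(np.uint8)
print([ (''.join('#' if x else '.' for x in m[r,215:290])) for r in range(120,222,3)].__str__().replace("', '","\n"))
```

```text
hub [0.66375755 0.05605526 0.239     ] [0.66576716 0.05830992 0.239     ]
base [0.66582857 0.0573233  0.016     ] [0.6583996  0.06611201 0.016     ]
head [0.4990165  0.01834662 0.23      ] [0.49708352 0.02499398 0.23      ]
stubtop [0.49704764 0.01699616 0.275     ] [0.49720345 0.02401171 0.275     ]
head 0.8 255.55650684931507 180.98972602739727 236 278 124 217
lamp 0.74 250.62469649670481 168.25737079431147 222 278 124 217
handle 0.96 255.2150244964616 180.75394665215023 236 278 123 217
head 0.91 251.98411371237458 174.04515050167225 204 286 160 190
lamp 0.55 232.87581199847153 195.5212074894918 196 286 159 237
handle 0.97 251.5157894736842 173.82781954887218 204 286 159 191
['..................................#########################################
#########################..################################################
###########################################################################
####################################.######################################
####################################.######################################
#####################.##########
[... 1473 characters left out ...]
#.............
...........................####################################............
...........................######################.#############............
...........................###############........#############............
...........................###################################.............
.............................################################..............
...............................############################................
..................................######################...................
.......................................############........................
...........................................................................']
```

Call:
{"fn": "send_rows", "kwargs": {"deltas": [[[-0.029,0.031,-0.0068],0],[[-0.058,0.062,-0.0136],0],[[-0.087,0.093,-0.0204],0],[[-0.116,0.124,-0.0272],0],[[-0.145,0.155,-0.034],0]], "gripper": 0.55}}

```text
clock: 1.52
tool_pos: [0.3256, -0.4581, 0.3196]
orientation: [-180.0, 0.0, -156.6]
force: [2.0, -0.3, 1.0]
opening: 0.0597
gripper_force: 0.0
```

Call:
{"fn": "send_rows", "kwargs": {"deltas": [[[-0.029,0.031,-0.0068],0],[[-0.058,0.062,-0.0136],0],[[-0.087,0.093,-0.0204],0],[[-0.116,0.124,-0.0272],0],[[-0.145,0.155,-0.034],0]]}}

```text
clock: 1.93
tool_pos: [0.3827, -0.2981, 0.3471]
orientation: [-180.0, 0.0, -156.6]
force: [1.3, 0.5, 0.3]
opening: 0.0481
gripper_force: 0.0
```

Call:
{"fn": "send_rows", "kwargs": {"deltas": [[[-0.029,0.031,-0.0068],0],[[-0.058,0.062,-0.0136],0],[[-0.087,0.093,-0.0204],0],[[-0.116,0.124,-0.0272],0],[[-0.145,0.155,-0.034],0]]}}

```text
clock: 2.35
tool_pos: [0.4398, -0.1381, 0.3745]
orientation: [-180.0, 0.1, -156.6]
force: [1.4, -0.7, 0.3]
opening: 0.0484
gripper_force: 0.0
```

Call:
{"fn": "send_rows", "kwargs": {"deltas": [[[-0.035,0.037,-0.0068],0.03],[[-0.07,0.075,-0.0136],0.06],[[-0.11,0.117,-0.0272],0.09],[[-0.135,0.145,-0.03],0.12],[[-0.145,0.155,-0.034],0.12]]}}

```text
clock: 2.77
tool_pos: [0.498, 0.024, 0.4013]
orientation: [180.0, 0.1, -167.4]
force: [0.5, -0.4, 0.4]
opening: 0.0485
gripper_force: 0.0
```

Run:
```python
from h import *
o=ctrl.get_obs(); print({k:np.round(v,4) for k,v in o.items()})
for n in ("side","top"):
    p=ctrl.snapshot(n)
    cv2.imwrite(f"pics/{n}1.png",cv2.resize(p["color"][90:260,170:380,::-1],None,fx=3,fy=3))
    print(n, "pred stubtop",proj(p,(.497,.020,.275)),"tip",proj(p,o["tool_pos"]+[0,0,-.066]))
```

```text
{'clock': np.float64(2.7667), 'joint_pos': array([ 2.537390e+01,  4.270000e-01, -1.033310e+01, -1.650000e-02,
       -7.917350e+01, -1.027631e+02]), 'qvel': array([ 9.138 ,  4.2341,  7.9898,  0.1032, -5.4314, -3.5318]), 'tau': array([  0.1321, -32.3711,  30.7568,   7.325 ,   0.0372,  -1.1412]), 'tool_pos': array([0.498 , 0.024 , 0.4013]), 'orientation': array([ 1.799695e+02,  6.120000e-02, -1.673924e+02]), 'force': array([ 0.4761, -0.4184,  0.4414]), 'moment': array([-0.0575, -0.0639,  0.0118]), 'gripper_force': np.float64(0.0), 'opening': np.float64(0.0485)}
side pred stubtop [271.20824038 162.14030866] tip [270.75861688 144.45193111]
top pred stubtop [259.68759907 198.02766316] tip [258.35956029 194.83015527]
```

Call:
{"fn": "send_rows", "kwargs": {"deltas": [[[0,0,0],-0.066],[[0,0,0],-0.132],[[0,0,0],-0.198],[[0,0,0],-0.264],[[0,0,0],-0.33]]}}

```text
clock: 3.28
tool_pos: [0.4964, 0.0191, 0.4009]
orientation: [180.0, -0.0, -137.4]
force: [0.0, 0.6, 0.6]
opening: 0.0485
gripper_force: 0.0
```

Call:
{"fn": "send_rows", "kwargs": {"deltas": [[[0,0,0],-0.066],[[0,0,0],-0.132],[[0,0,0],-0.198],[[0,0,0],-0.264],[[0,0,0],-0.33]]}}

```text
clock: 3.7
tool_pos: [0.4964, 0.0191, 0.4009]
orientation: [180.0, -0.0, -107.7]
force: [-0.1, -0.1, -0.2]
opening: 0.0481
gripper_force: 0.0
```

Call:
{"fn": "send_rows", "kwargs": {"deltas": [[[0,0,0],-0.066],[[0,0,0],-0.132],[[0,0,0],-0.198],[[0,0,0],-0.264],[[0,0,0],-0.33]]}}

```text
clock: 4.12
tool_pos: [0.4964, 0.0191, 0.4009]
orientation: [180.0, 0.0, -78.0]
force: [1.4, 0.7, -0.2]
opening: 0.0483
gripper_force: 0.0
```

Call:
{"fn": "send_rows", "kwargs": {"deltas": [[[0,0,0],-0.066],[[0,0,0],-0.132],[[0,0,0],-0.198],[[0,0,0],-0.264],[[0,0,0],-0.33]]}}

```text
clock: 4.53
tool_pos: [0.4964, 0.019, 0.4009]
orientation: [180.0, 0.0, -48.3]
force: [-0.2, 0.1, 0.3]
opening: 0.0479
gripper_force: 0.0
```

Call:
{"fn": "send_rows", "kwargs": {"deltas": [[[0,0,0],-0.066],[[0,0,0],-0.132],[[0,0,0],-0.198],[[0,0,0],-0.264],[[0,0,0],-0.33]]}}

```text
clock: 4.95
tool_pos: [0.4964, 0.0191, 0.4009]
orientation: [180.0, 0.0, -18.6]
force: [0.4, 0.5, -0.6]
opening: 0.048
gripper_force: 0.0
```

Call:
{"fn": "send_rows", "kwargs": {"deltas": [[[0,0,0],-0.07],[[0,0,0],-0.14],[[0,0,0],-0.21],[[0,0,0],-0.28],[[0,0,0],-0.35]]}}

```text
clock: 5.37
tool_pos: [0.4964, 0.0191, 0.4009]
orientation: [180.0, 0.0, 12.9]
force: [-0.2, -0.8, 0.8]
opening: 0.0479
gripper_force: 0.0
```

Run:
```python
from h import *
o=ctrl.get_obs(); print({k:np.round(v,4) for k,v in o.items()})
for n in ("side","top"):
    p=ctrl.snapshot(n)
    cv2.imwrite(f"pics/{n}1.png",cv2.resize(p["color"][90:260,170:380,::-1],None,fx=3,fy=3))
    print(n, "pred stubtop",proj(p,(.497,.020,.275)),"tip",proj(p,o["tool_pos"]+[0,0,-.066]))
```

```text
{'clock': np.float64(5.3667), 'joint_pos': array([ 2.49131e+01,  2.79900e-01, -1.05386e+01, -8.00000e-04,
       -7.91886e+01,  7.79930e+01]), 'qvel': array([ 1.70900e-01,  7.50000e-02, -8.70000e-03,  3.85000e-02,
       -4.94000e-02,  7.49852e+01]), 'tau': array([-2.30000e-03, -3.11147e+01,  3.06980e+01,  7.20950e+00,
        7.94000e-02, -2.18040e+00]), 'tool_pos': array([0.4964, 0.0191, 0.4009]), 'orientation': array([1.799993e+02, 7.100000e-03, 1.290590e+01]), 'force': array([-0.1918, -0.8036,  0.7568]), 'moment': array([-0.1568,  0.1354,  0.0503]), 'gripper_force': np.float64(0.0), 'opening': np.float64(0.0479)}
side pred stubtop [271.20824038 162.14030866] tip [272.15858514 143.68055812]
top pred stubtop [259.68759907 198.02766316] tip [260.66801905 195.59240025]
```

View pics/side1.png

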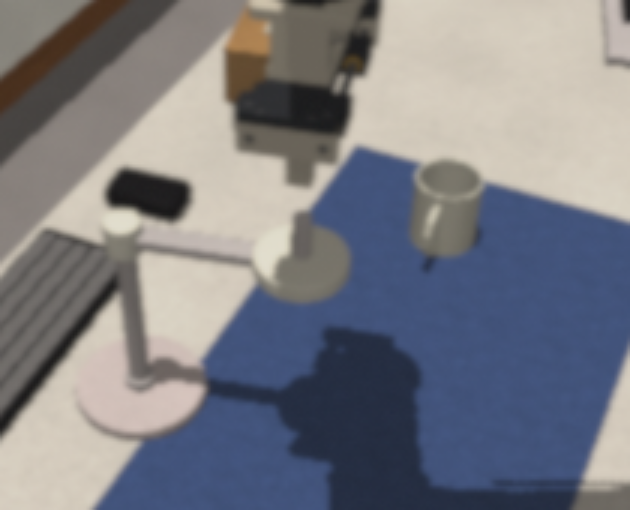

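The tips (crop 300,180) stand right over the stub (303,215), so I can go straight down around it.

Call:
{"fn": "send_rows", "kwargs": {"deltas": [[[0,0,0.01],0],[[0,0,0.02],0],[[0,0,0.03],0],[[0,0,0.045],0],[[0,0,0.06],0]]}}

```text
clock: 5.88
tool_pos: [0.4966, 0.02, 0.3517]
orientation: [-180.0, 0.0, 12.5]
force: [0.3, 0.2, 0.0]
opening: 0.048
gripper_force: 0.0
```

Call:
{"fn": "send_rows", "kwargs": {"deltas": [[[0,0,0.015],0],[[0,0,0.03],0],[[0,0,0.045],0],[[0,0,0.055],0],[[0,0,0.058],0]]}}

```text
clock: 6.3
tool_pos: [0.4961, 0.0199, 0.3045]
orientation: [180.0, 0.2, 12.6]
force: [0.5, -0.2, 1.3]
opening: 0.0488
gripper_force: 0.0
```

Call:
{"fn": "send_rows", "kwargs": {"deltas": [[[0,-0.003,0],0],[[0,-0.006,0],0],[[0,-0.009,0],0],[[0,-0.011,0],0],[[0,-0.012,0],0]]}}

```text
clock: 6.72
tool_pos: [0.4949, 0.03, 0.3071]
orientation: [-180.0, -0.1, 12.6]
force: [0.3, 0.3, 0.1]
opening: 0.0481
gripper_force: 0.0
```

Run:
```python
from h import *
p=ctrl.snapshot("side")
cv2.imwrite(f"pics/side2.png",cv2.resize(p["color"][100:220,190:340,::-1],None,fx=4,fy=4))
```

```text
(no output)
```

View pics/side2.png

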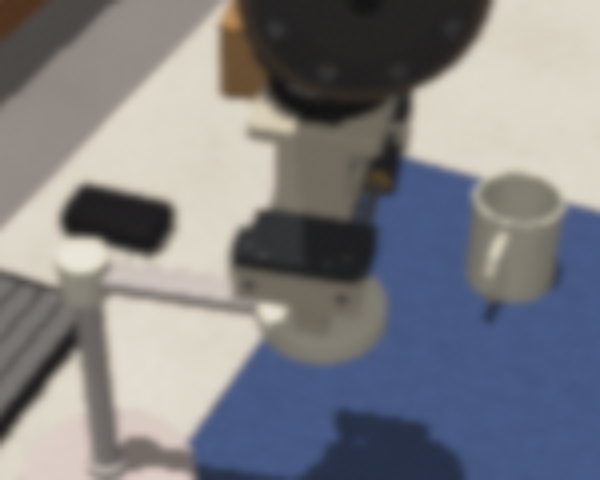

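The gripper straddles the stub, low over the head without touching it. Now I step left with feedback.

Call:
{"fn": "send_rows", "kwargs": {"deltas": [[[0.0002,-0.002,0],0.006],[[0.0004,-0.004,0],0.012],[[0.0006,-0.006,0],0.018],[[0.0008,-0.008,0],0.024],[[0.0009,-0.009,0],0.027]]}}

```text
clock: 7.18
tool_pos: [0.4939, 0.0368, 0.3066]
orientation: [180.0, 0.0, 10.1]
force: [0.5, -1.2, -0.4]
opening: 0.0484
gripper_force: 0.4
```

Call:
{"fn": "send_rows", "kwargs": {"deltas": [[[0.0002,-0.002,0],0.006],[[0.0004,-0.004,0],0.012],[[0.0006,-0.006,0],0.018],[[0.0007,-0.0075,0],0.0225],[[0.0007,-0.0075,0],0.0225]]}}

```text
clock: 7.6
tool_pos: [0.4934, 0.043, 0.3065]
orientation: [-180.0, 0.0, 8.1]
force: [0.0, -0.5, 0.0]
opening: 0.0481
gripper_force: 0.3
```

Call:
{"fn": "send_rows", "kwargs": {"deltas": [[[0.0002,-0.002,0],0.006],[[0.0004,-0.004,0],0.012],[[0.0006,-0.006,0],0.018],[[0.0007,-0.0075,0],0.0225],[[0.0007,-0.0075,0],0.0225]]}}

```text
clock: 8.02
tool_pos: [0.4931, 0.049, 0.3066]
orientation: [-180.0, -0.0, 6.1]
force: [-1.0, -0.8, 0.2]
opening: 0.0485
gripper_force: 0.3
```

Call:
{"fn": "send_rows", "kwargs": {"deltas": [[[0.0002,-0.002,0],0.006],[[0.0004,-0.004,0],0.012],[[0.0006,-0.006,0],0.018],[[0.0007,-0.0075,0],0.0225],[[0.0007,-0.0075,0],0.0225]]}}

```text
clock: 8.43
tool_pos: [0.4931, 0.0551, 0.3066]
orientation: [-180.0, -0.0, 4.1]
force: [0.4, -0.4, 0.1]
opening: 0.0483
gripper_force: 0.3
```

Call:
{"fn": "send_rows", "kwargs": {"deltas": [[[0.0002,-0.002,0],0.006],[[0.0004,-0.004,0],0.012],[[0.0006,-0.006,0],0.018],[[0.0007,-0.0075,0],0.0225],[[0.0007,-0.0075,0],0.0225]]}}

```text
clock: 8.85
tool_pos: [0.4932, 0.0611, 0.3066]
orientation: [-180.0, -0.0, 2.1]
force: [-0.7, -1.0, -0.5]
opening: 0.0479
gripper_force: 0.3
```

Call:
{"fn": "send_rows", "kwargs": {"deltas": [[[0.0002,-0.002,0],0.006],[[0.0004,-0.004,0],0.012],[[0.0006,-0.006,0],0.018],[[0.0007,-0.0075,0],0.0225],[[0.0007,-0.0075,0],0.0225]]}}

```text
clock: 9.27
tool_pos: [0.4935, 0.0671, 0.3066]
orientation: [-180.0, -0.0, 0.0]
force: [-0.5, -0.1, 0.2]
opening: 0.048
gripper_force: 0.3
```

Call:
{"fn": "send_rows", "kwargs": {"deltas": [[[0.0002,-0.002,0],0.006],[[0.0004,-0.004,0],0.012],[[0.0006,-0.006,0],0.018],[[0.0007,-0.0075,0],0.0225],[[0.0007,-0.0075,0],0.0225]]}}

```text
clock: 9.68
tool_pos: [0.4941, 0.0731, 0.3065]
orientation: [-180.0, -0.0, -2.0]
force: [-0.7, -0.9, 0.3]
opening: 0.0482
gripper_force: 0.3
```

Call:
{"fn": "send_rows", "kwargs": {"deltas": [[[0.0002,-0.002,0],0.006],[[0.0004,-0.004,0],0.012],[[0.0006,-0.006,0],0.018],[[0.0007,-0.0075,0],0.0225],[[0.0007,-0.0075,0],0.0225]]}}

```text
clock: 10.1
tool_pos: [0.4948, 0.0791, 0.3065]
orientation: [-180.0, 0.0, -4.0]
force: [-0.6, -0.7, 0.0]
opening: 0.0482
gripper_force: 0.3
```

Call:
{"fn": "send_rows", "kwargs": {"deltas": [[[0.0002,-0.002,0],0.006],[[0.0004,-0.004,0],0.012],[[0.0006,-0.006,0],0.018],[[0.0007,-0.0075,0],0.0225],[[0.0007,-0.0075,0],0.0225]]}}

```text
clock: 10.52
tool_pos: [0.4957, 0.0846, 0.3065]
orientation: [180.0, 0.0, -6.0]
force: [-1.2, -3.2, 0.1]
opening: 0.0481
gripper_force: 1.5
```

Bind begins. Smaller steps now.

Call:
{"fn": "send_rows", "kwargs": {"deltas": [[[0.0001,-0.001,0],0.003],[[0.0002,-0.002,0],0.006],[[0.0003,-0.003,0],0.009],[[0.0003,-0.003,0],0.009],[[0.0003,-0.003,0],0.009]]}}

```text
clock: 10.93
tool_pos: [0.4961, 0.0868, 0.3065]
orientation: [180.0, 0.0, -6.8]
force: [-1.2, -3.9, 1.1]
opening: 0.0479
gripper_force: 2.5
```

Call:
{"fn": "send_rows", "kwargs": {"deltas": [[[0.0001,-0.001,0],0.003],[[0.0002,-0.002,0],0.006],[[0.0002,-0.0025,0],0.0075],[[0.0002,-0.0025,0],0.0075],[[0.0002,-0.0025,0],0.0075]]}}

```text
clock: 11.35
tool_pos: [0.4964, 0.0885, 0.3065]
orientation: [179.9, 0.0, -7.5]
force: [-1.4, -7.1, -0.1]
opening: 0.048
gripper_force: 3.2
```

Call:
{"fn": "send_rows", "kwargs": {"deltas": [[[0.0001,-0.001,0],0.003],[[0.0002,-0.002,0],0.006],[[0.0003,-0.003,0],0.009],[[0.0003,-0.003,0],0.009],[[0.0003,-0.003,0],0.009]]}}

```text
clock: 11.77
tool_pos: [0.4968, 0.0905, 0.3064]
orientation: [179.9, 0.1, -8.3]
force: [-0.6, -8.6, 0.5]
opening: 0.0482
gripper_force: 4.0
```

Run:
```python
from h import *
for i in range(4):
    ctrl.snapshot("top"); o=ctrl.get_obs(); print(np.round(o["force"],2),o["gripper_force"],o["tool_pos"].round(4),o["opening"],np.round(o["tau"],2)[0])
```

```text
[-0.79 -8.53 -0.67] 4.020499885082245 [0.4968 0.0905 0.3064] 0.04804420834380775 3.85
[-1.45 -8.03  1.36] 4.016069322824478 [0.4968 0.0905 0.3064] 0.04800827665243794 3.84
[-0.88 -8.01  0.33] 4.013785421848297 [0.4968 0.0905 0.3064] 0.047822935006757265 3.83
[-0.57 -7.89  0.7 ] 4.012155085802078 [0.4968 0.0905 0.3064] 0.047860570459092255 3.83
```

About 8.2 N (pad reading is half of it). 4.4 mm more should give about 11 N; then hold.

Call:
{"fn": "send_rows", "kwargs": {"deltas": [[[0.0001,-0.0015,0],0.0045],[[0.0003,-0.003,0],0.009],[[0.0004,-0.0045,0],0.0135],[[0.0005,-0.0055,0],0.0165],[[0.0005,-0.0055,0],0.0165]]}}

```text
clock: 12.38
tool_pos: [0.4976, 0.0941, 0.3063]
orientation: [179.8, 0.1, -9.8]
force: [-0.8, -10.9, 0.3]
opening: 0.0481
gripper_force: 5.6
```

Call:
{"fn": "send_rows", "kwargs": {"deltas": [[[0,0,0],0],[[0,0,0],0],[[0,0,0],0],[[0,0,0],0],[[0,0,0],0]]}}

```text
clock: 12.8
tool_pos: [0.4976, 0.094, 0.3063]
orientation: [179.8, 0.1, -9.8]
force: [-0.5, -9.5, 0.7]
opening: 0.0485
gripper_force: 5.5
```

Call:
{"fn": "send_rows", "kwargs": {"deltas": [[[0,0,0],0],[[0,0,0],0],[[0,0,0],0],[[0,0,0],0],[[0,0,0],0]]}}

```text
clock: 13.22
tool_pos: [0.4976, 0.094, 0.3063]
orientation: [179.8, 0.1, -9.8]
force: [-0.5, -10.2, 0.1]
opening: 0.0481
gripper_force: 5.5
```

Call:
{"fn": "send_rows", "kwargs": {"deltas": [[[0,0,0],0],[[0,0,0],0],[[0,0,0],0],[[0,0,0],0],[[0,0,0],0]]}}

```text
clock: 13.63
tool_pos: [0.4976, 0.094, 0.3063]
orientation: [179.8, 0.1, -9.8]
force: [-0.6, -11.3, -0.4]
opening: 0.0484
gripper_force: 5.5
```

Call:
{"fn": "send_rows", "kwargs": {"deltas": [[[0,0,0],0],[[0,0,0],0],[[0,0,0],0],[[0,0,0],0],[[0,0,0],0]]}}

```text
clock: 14.05
tool_pos: [0.4976, 0.094, 0.3063]
orientation: [179.8, 0.1, -9.8]
force: [-1.2, -11.8, -0.0]
opening: 0.0484
gripper_force: 5.5
```

Run:
```python
from h import *
o=ctrl.get_obs(); print({k:np.round(v,4) for k,v in o.items()})
```

```text
{'clock': np.float64(14.05), 'joint_pos': array([ 33.0191,   4.0403, -18.873 ,   0.1038, -67.288 ,  47.1291]), 'qvel': array([ 0.0763, -0.0497, -0.0129, -0.0377,  0.0001,  0.0329]), 'tau': array([ 5.34500e+00, -3.40226e+01,  3.24521e+01,  4.25150e+00,
        2.71010e+00, -2.44000e-02]), 'tool_pos': array([0.4976, 0.094 , 0.3063]), 'orientation': array([ 1.79793e+02,  8.24000e-02, -9.81170e+00]), 'force': array([ -1.184 , -11.7819,  -0.0126]), 'moment': array([-4.169 ,  0.5525,  0.0251]), 'gripper_force': np.float64(5.5399), 'opening': np.float64(0.0484)}
```

```bash
cat > arc.py <<'E'
from h import *
A=np.array([.665,.057])
def W(phi,e,r=.17):
    f=np.radians(phi); return A+r*np.array([-np.cos(f),np.sin(f)])+e*np.array([np.sin(f),np.cos(f)]),-phi
def rel(p,psi,q,psi2):
    c,s=np.cos(np.radians(psi)),np.sin(np.radians(psi)); d=np.array(q)-p
    return (np.array([c*d[0]+s*d[1],s*d[0]-c*d[1]])/.8).round(4),round(-(psi2-psi)/90,4)
E
python3 - <<'E'
from arc import *
# commanded now is a bit left of measured; use measured
p,psi=np.array([.4976,.094]),-9.81
w=[W(4.5,0),W(3.7,-.012),W(3.7-9.7,-.015),W(3.7-19.4,-.015),W(3.7-29.1,-.015),W(3.7-38.5,-.015)]
for q,ps in w:
    print(q.round(4),ps,rel(p,psi,q,ps)); p,psi=q,ps
E
```

```text
[0.4955 0.0703] -4.5 (array([0.0025, 0.0296]), -0.059)
[0.4946 0.056 ] -3.7 (array([0.0002, 0.018 ]), -0.0089)
[0.4975 0.0243] 5.999999999999999 (array([0.0062, 0.0393]), -0.1078)
[ 0.5054 -0.0034] 15.7 (array([0.0062, 0.0355]), -0.1078)
[ 0.5179 -0.0295] 25.400000000000002 (array([0.0062, 0.0355]), -0.1078)
[ 0.534  -0.0523] 34.8 (array([0.0059, 0.0345]), -0.1044)
```

Call:
{"fn": "send_rows", "kwargs": {"deltas": [[[0.0003,0.004,0],-0.008],[[0.0007,0.009,0],-0.018],[[0.0012,0.015,0],-0.03],[[0.0018,0.022,0],-0.044],[[0.0025,0.03,0],-0.059]]}}

```text
clock: 14.47
tool_pos: [0.4966, 0.0724, 0.3068]
orientation: [-179.9, -0.1, -4.4]
force: [-0.3, 0.2, 0.2]
opening: 0.0482
gripper_force: 0.0
```

Call:
{"fn": "send_rows", "kwargs": {"deltas": [[[0,0.005,0],-0.003],[[0.0001,0.01,0],-0.006],[[0.0001,0.014,0],-0.008],[[0.0002,0.017,0],-0.009],[[0.0002,0.018,0],-0.009]]}}

```text
clock: 14.88
tool_pos: [0.4953, 0.0572, 0.3066]
orientation: [-180.0, -0.0, -3.7]
force: [0.0, -0.4, -0.7]
opening: 0.048
gripper_force: 0.0
```

Call:
{"fn": "send_rows", "kwargs": {"deltas": [[[0.0005,0.004,0],-0.012],[[0.0015,0.01,0],-0.03],[[0.003,0.02,0],-0.055],[[0.0047,0.03,0],-0.082],[[0.0062,0.0393,0],-0.108]]}}

```text
clock: 15.3
tool_pos: [0.4984, 0.0257, 0.3066]
orientation: [-180.0, -0.0, 6.2]
force: [-1.4, 1.0, -1.1]
opening: 0.0482
gripper_force: 0.4
```

Call:
{"fn": "send_rows", "kwargs": {"deltas": [[[0.0007,0.0075,0],-0.022],[[0.0018,0.015,0],-0.044],[[0.0032,0.0225,0],-0.066],[[0.0047,0.0295,0],-0.088],[[0.0062,0.0355,0],-0.108]]}}

```text
clock: 15.72
tool_pos: [0.5063, -0.002, 0.3066]
orientation: [-180.0, -0.0, 15.9]
force: [0.2, 0.4, 0.3]
opening: 0.0482
gripper_force: 0.4
```

Run:
```python
from h import *
T=ctrl.snapshot("top");S=ctrl.snapshot("side")
for p,n in((S,"side"),(T,"top")):
    cv2.imwrite(f"pics/{n}3.png",cv2.resize(p["color"][90:240,180:360,::-1],None,fx=4,fy=4))
```

```text
(no output)
```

View pics/side3.png

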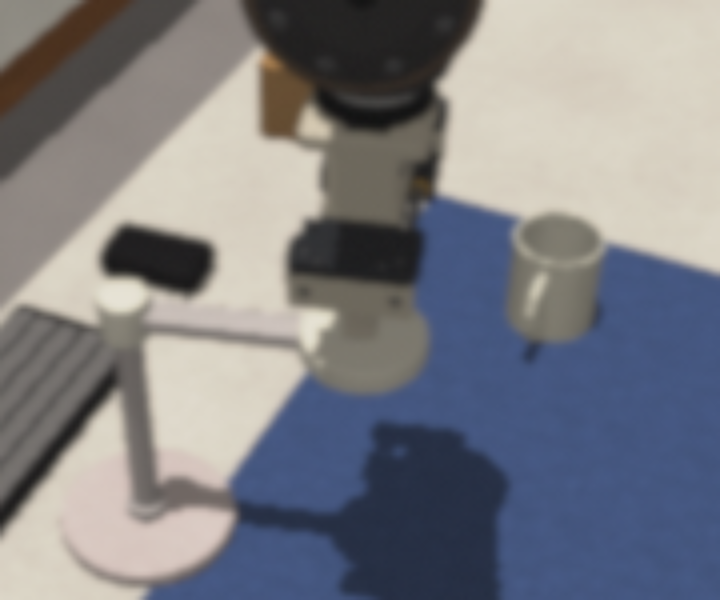

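The side view shows the finger carrying the stub at the middle of the head (365,330). It is on course, with 0.34 rad swung so far. Next I go to just under 0.7 rad.

Call:
{"fn": "send_rows", "kwargs": {"deltas": [[[0.0007,0.0075,0],-0.022],[[0.0018,0.015,0],-0.044],[[0.0032,0.0225,0],-0.066],[[0.0047,0.0295,0],-0.088],[[0.0059,0.0345,0],-0.104]]}}

```text
clock: 16.23
tool_pos: [0.5183, -0.0272, 0.3065]
orientation: [-180.0, -0.0, 25.2]
force: [0.0, 0.1, 0.2]
opening: 0.0484
gripper_force: 0.4
```

Call:
{"fn": "send_rows", "kwargs": {"deltas": [[[0.0007,0.0075,0],-0.022],[[0.0018,0.015,0],-0.044],[[0.003,0.022,0],-0.065],[[0.0042,0.027,0],-0.08],[[0.0047,0.029,0],-0.087]]}}

```text
clock: 16.65
tool_pos: [0.5315, -0.0466, 0.3064]
orientation: [-180.0, 0.0, 32.9]
force: [-0.3, 0.5, 0.2]
opening: 0.0488
gripper_force: 0.4
```

Call:
{"fn": "send_rows", "kwargs": {"deltas": [[[0.0002,0.002,0],-0.006],[[0.0004,0.004,0],-0.012],[[0.0006,0.006,0],-0.018],[[0.0007,0.0075,0],-0.0225],[[0.0007,0.0075,0],-0.0225]]}}

```text
clock: 17.07
tool_pos: [0.5352, -0.0515, 0.3066]
orientation: [180.0, -0.0, 35.0]
force: [0.2, 0.9, 0.7]
opening: 0.0481
gripper_force: 0.3
```

Call:
{"fn": "send_rows", "kwargs": {"deltas": [[[0.0002,0.0025,0],-0.0075],[[0.0004,0.005,0],-0.015],[[0.0007,0.0075,0],-0.0225],[[0.001,0.01,0],-0.03],[[0.001,0.01,0],-0.03]]}}

```text
clock: 17.48
tool_pos: [0.5406, -0.0578, 0.3065]
orientation: [180.0, 0.0, 37.7]
force: [-0.4, 0.3, 0.4]
opening: 0.0481
gripper_force: 0.2
```

Call:
{"fn": "send_rows", "kwargs": {"deltas": [[[0.0002,0.0025,0],-0.0075],[[0.0004,0.005,0],-0.015],[[0.0007,0.0075,0],-0.0225],[[0.001,0.01,0],-0.03],[[0.001,0.01,0],-0.03]]}}

```text
clock: 17.9
tool_pos: [0.5461, -0.0636, 0.3065]
orientation: [180.0, 0.0, 40.4]
force: [0.4, -0.4, 0.6]
opening: 0.0485
gripper_force: 0.2
```

Call:
{"fn": "send_rows", "kwargs": {"deltas": [[[0.0002,0.0025,0],-0.0075],[[0.0004,0.005,0],-0.015],[[0.0007,0.0075,0],-0.0225],[[0.001,0.01,0],-0.03],[[0.001,0.01,0],-0.03]]}}

```text
clock: 18.32
tool_pos: [0.5519, -0.0692, 0.3065]
orientation: [180.0, 0.0, 43.1]
force: [0.2, 0.1, -1.0]
opening: 0.0482
gripper_force: 0.2
```

Call:
{"fn": "send_rows", "kwargs": {"deltas": [[[0.0002,0.0025,0],-0.0075],[[0.0004,0.005,0],-0.015],[[0.0007,0.0075,0],-0.0225],[[0.001,0.01,0],-0.03],[[0.001,0.01,0],-0.03]]}}

```text
clock: 18.73
tool_pos: [0.5579, -0.0744, 0.3064]
orientation: [-180.0, 0.0, 45.8]
force: [-1.0, 0.5, 0.3]
opening: 0.0479
gripper_force: 0.5
```

Call:
{"fn": "send_rows", "kwargs": {"deltas": [[[0.0002,0.0025,0],-0.0075],[[0.0004,0.005,0],-0.015],[[0.0006,0.0075,0],-0.0225],[[0.0008,0.0085,0],-0.0255],[[0.0008,0.0085,0],-0.0255]]}}

```text
clock: 19.15
tool_pos: [0.5625, -0.0781, 0.306]
orientation: [-179.9, 0.0, 48.1]
force: [-4.2, 4.8, -0.1]
opening: 0.0478
gripper_force: 3.0
```

Run:
```python
from h import *
for i in range(3):
    ctrl.snapshot("top"); o=ctrl.get_obs(); print(np.round(o["force"],2),o["gripper_force"],o["tool_pos"].round(4),o["orientation"].round(2))
```

```text
[-3.67  5.13 -0.18] 2.9910211265087128 [ 0.5624 -0.0781  0.306 ] [-1.7988e+02  3.0000e-02  4.8110e+01]
[-3.39  5.39  0.94] 2.9740827530622482 [ 0.5625 -0.0781  0.306 ] [-1.7989e+02  3.0000e-02  4.8120e+01]
[-3.68  5.76 -0.23] 2.967205122113228 [ 0.5624 -0.078   0.306 ] [-1.7989e+02  2.0000e-02  4.8120e+01]
```

Call:
{"fn": "send_rows", "kwargs": {"deltas": [[[0.0001,0.0015,0],-0.0045],[[0.0003,0.003,0],-0.009],[[0.0004,0.0045,0],-0.0135],[[0.0005,0.0055,0],-0.0165],[[0.0005,0.0055,0],-0.0165]]}}

```text
clock: 19.72
tool_pos: [0.5654, -0.0803, 0.3056]
orientation: [-179.8, 0.0, 49.6]
force: [-5.5, 8.2, 0.1]
opening: 0.0479
gripper_force: 4.6
```

Call:
{"fn": "send_rows", "kwargs": {"deltas": [[[0.0001,0.001,0],-0.003],[[0.0002,0.002,0],-0.006],[[0.0003,0.0028,0],-0.0084],[[0.0003,0.0032,0],-0.0096],[[0.0003,0.0032,0],-0.0096]]}}

```text
clock: 20.13
tool_pos: [0.5671, -0.0815, 0.3054]
orientation: [-179.7, 0.1, 50.5]
force: [-7.0, 8.8, -0.1]
opening: 0.0484
gripper_force: 5.5
```

Call:
{"fn": "send_rows", "kwargs": {"deltas": [[[0,0,0],0],[[0,0,0],0],[[0,0,0],0],[[0,0,0],0],[[0,0,0],0]]}}

```text
clock: 20.55
tool_pos: [0.5671, -0.0815, 0.3054]
orientation: [-179.7, 0.1, 50.5]
force: [-6.3, 9.1, -0.7]
opening: 0.0484
gripper_force: 5.5
```

Call:
{"fn": "send_rows", "kwargs": {"deltas": [[[0,0,0],0],[[0,0,0],0],[[0,0,0],0],[[0,0,0],0],[[0,0,0],0]]}}

```text
clock: 20.97
tool_pos: [0.5671, -0.0815, 0.3054]
orientation: [-179.7, 0.1, 50.5]
force: [-6.8, 8.9, 0.6]
opening: 0.0482
gripper_force: 5.5
```

Call:
{"fn": "send_rows", "kwargs": {"deltas": [[[0,0,0],0],[[0,0,0],0],[[0,0,0],0],[[0,0,0],0],[[0,0,0],0]]}}

```text
clock: 21.38
tool_pos: [0.5671, -0.0815, 0.3054]
orientation: [-179.7, 0.1, 50.5]
force: [-6.4, 9.0, -0.2]
opening: 0.0485
gripper_force: 5.5
```

Call:
{"fn": "send_rows", "kwargs": {"deltas": [[[0,0,0],0],[[0,0,0],0],[[0,0,0],0],[[0,0,0],0],[[0,0,0],0]]}}

```text
clock: 21.8
tool_pos: [0.5671, -0.0815, 0.3054]
orientation: [-179.7, 0.0, 50.5]
force: [-7.0, 10.1, -0.3]
opening: 0.0482
gripper_force: 5.5
```

Run:
```python
from arc import *
o=ctrl.get_obs(); print(o["tool_pos"],o["orientation"],o["gripper_force"],o["opening"],np.round(o["force"],2))
def handle(p,psi,s,op): # contact finger at tool y = s*op/2
    y=np.array([np.sin(np.radians(psi)),-np.cos(np.radians(psi))]); return np.array(p)+s*(op/2-.009)*y
def ang(h): d=h-A; return np.degrees(np.arctan2(d[1],-d[0])),np.hypot(*d)
L=ang(handle([.4976,.0940],-9.81,1,.0482)); R=ang(handle(o["tool_pos"][:2],o["orientation"][2],-1,.0482))
print("L",L,"R",R,"mid",(L[0]+R[0])/2)
print("low-force L",ang(handle([.4948,.0791],-4.,1,.0482)),"R",ang(handle([.5579,-.0744],45.8,-1,.0482)))
```

```text
[ 0.56705014 -0.08148659  0.30543002] [-1.79740328e+02  4.98534317e-02  5.04609452e+01] 5.489883273839951 0.04818733872997962 [-7.02 10.15 -0.3 ]
L (np.float64(7.41497726053082), np.float64(0.17140615100960166)) R (np.float64(-49.622032621846074), np.float64(0.16917299812811737)) mid -21.103527680657628
low-force L (np.float64(2.352954531559823), np.float64(0.1713978321533833)) R (np.float64(-45.707158967116875), np.float64(0.16886865805483617))
```

Right lean held at about 11 N. The midpoint is at −21.1°, so next I back off, cross the gap and push left to just short of it.

Run:
```python
from arc import *
p,psi=np.array([.5671,-.0815]),50.46
for q,ps in [W(-47.5,0),W(-46,.012),W(-38,.0155),W(-30,.0155),W(-23,.0155)]:
    print(q.round(4),ps,rel(p,psi,q,ps)); p,psi=q,ps
```

```text
[ 0.5501 -0.0683] 47.5 (array([-0.0008, -0.0268]), 0.0329)
[ 0.5383 -0.057 ] 46 (array([ 0.0005, -0.0206]), 0.0167)
[ 0.5215 -0.0354] 38 (array([ 0.0048, -0.0338]), 0.0889)
[ 0.51   -0.0146] 30 (array([ 0.0048, -0.0294]), 0.0889)
[0.5025 0.0048] 23 (array([ 0.0039, -0.0258]), 0.0778)
```

Call:
{"fn": "send_rows", "kwargs": {"deltas": [[[0,-0.004,0],0.005],[[0,-0.009,0],0.012],[[-0.0003,-0.015,0],0.019],[[-0.0006,-0.021,0],0.026],[[-0.0008,-0.0268,0],0.033]]}}

```text
clock: 22.22
tool_pos: [0.5517, -0.0697, 0.3068]
orientation: [179.9, 0.0, 47.4]
force: [0.6, 0.2, 0.2]
opening: 0.0482
gripper_force: 0.0
```

Call:
{"fn": "send_rows", "kwargs": {"deltas": [[[0,-0.005,0],0.004],[[0.0001,-0.01,0],0.008],[[0.0002,-0.015,0],0.012],[[0.0004,-0.019,0],0.015],[[0.0005,-0.0206,0],0.0167]]}}

```text
clock: 22.63
tool_pos: [0.5396, -0.0578, 0.3067]
orientation: [180.0, -0.0, 45.9]
force: [0.0, 0.1, -1.0]
opening: 0.0481
gripper_force: 0.0
```

Call:
{"fn": "send_rows", "kwargs": {"deltas": [[[0.0005,-0.004,0],0.011],[[0.0012,-0.01,0],0.026],[[0.0022,-0.018,0],0.047],[[0.0034,-0.026,0],0.068],[[0.0048,-0.0338,0],0.089]]}}

```text
clock: 23.05
tool_pos: [0.5229, -0.0364, 0.3066]
orientation: [180.0, 0.0, 37.8]
force: [-0.0, -0.8, 0.1]
opening: 0.0482
gripper_force: 0.4
```

Call:
{"fn": "send_rows", "kwargs": {"deltas": [[[0.0007,-0.006,0],0.018],[[0.0016,-0.012,0],0.036],[[0.0026,-0.018,0],0.054],[[0.0037,-0.024,0],0.072],[[0.0048,-0.0294,0],0.089]]}}

```text
clock: 23.47
tool_pos: [0.5114, -0.0155, 0.3066]
orientation: [180.0, 0.0, 29.8]
force: [0.2, -1.0, -0.2]
opening: 0.0482
gripper_force: 0.4
```

Call:
{"fn": "send_rows", "kwargs": {"deltas": [[[0.0007,-0.006,0],0.018],[[0.0016,-0.012,0],0.036],[[0.0026,-0.018,0],0.054],[[0.0035,-0.023,0],0.07],[[0.0039,-0.0258,0],0.078]]}}

```text
clock: 23.88
tool_pos: [0.5039, 0.0041, 0.3066]
orientation: [180.0, 0.0, 22.8]
force: [0.3, -0.6, -0.2]
opening: 0.0481
gripper_force: 0.4
```

Call:
{"fn": "send_rows", "kwargs": {"deltas": [[[0,0,0],0],[[0,0,0],0],[[0,0,0],0],[[0,0,0],0],[[0,0,0],0]]}}

```text
clock: 24.3
tool_pos: [0.5041, 0.0038, 0.3065]
orientation: [-180.0, 0.0, 22.9]
force: [0.3, 0.6, 0.7]
opening: 0.0482
gripper_force: 0.0
```

Run:
```python
from arc import *
o=ctrl.get_obs(); p,ps=o["tool_pos"][:2],o["orientation"][2]; print(o["tool_pos"],ps,o["gripper_force"],o["opening"])
y=np.array([np.sin(np.radians(ps)),-np.cos(np.radians(ps))])
h=p+.0155*y; d=h-A; print("handle",h,np.degrees(np.arctan2(d[1],-d[0])),np.hypot(*d)); q,s=W(-21.1,.0155); print(rel(p,ps,q,s))
```

```text
[0.50412587 0.00376447 0.30654549] 22.920698966586393 0.0 0.04820871289855571
handle [ 0.51016245 -0.01051172] -23.557995090624967 0.16891566044169165
(array([-0.0006, -0.0091]), np.float64(0.0202))
```

Call:
{"fn": "send_rows", "kwargs": {"deltas": [[[-0.0001,-0.0015,0],0.003],[[-0.0002,-0.003,0],0.007],[[-0.0003,-0.0042,0],0.01],[[-0.0003,-0.0052,0],0.012],[[-0.0004,-0.006,0],0.014]]}}

```text
clock: 24.72
tool_pos: [0.5019, 0.0083, 0.3066]
orientation: [180.0, -0.0, 21.6]
force: [0.6, -0.5, 0.4]
opening: 0.0483
gripper_force: 0.4
```

Call:
{"fn": "send_rows", "kwargs": {"deltas": [[[0,-0.0007,0],0.0015],[[-0.0001,-0.0014,0],0.003],[[-0.0001,-0.002,0],0.0045],[[-0.0002,-0.0026,0],0.0055],[[-0.0002,-0.003,0],0.006]]}}

```text
clock: 25.13
tool_pos: [0.5008, 0.0104, 0.3066]
orientation: [180.0, -0.0, 21.1]
force: [1.1, -0.8, 0.0]
opening: 0.0485
gripper_force: 0.4
```

Call:
{"fn": "send_rows", "kwargs": {"deltas": [[[0,0,0],0],[[0,0,0],0],[[0,0,0],0],[[0,0,0],0],[[0,0,0],0]]}}

```text
clock: 25.55
tool_pos: [0.5008, 0.0103, 0.3065]
orientation: [-180.0, 0.0, 21.1]
force: [0.9, -0.8, -0.9]
opening: 0.0477
gripper_force: 0.3
```

Run:
```python
from arc import *
o=ctrl.get_obs(); p,ps=o["tool_pos"][:2],o["orientation"][2]; print(o["tool_pos"],ps,o["gripper_force"],o["opening"])
y=np.array([np.sin(np.radians(ps)),-np.cos(np.radians(ps))])
for e in (.0151,.0155):
  h=p+e*y; d=h-A; print("handle",h,np.degrees(np.arctan2(d[1],-d[0])),np.hypot(*d))
```

```text
[0.50084205 0.01029939 0.30653197] 21.114521766605314 0.26878388598561287 0.047749731216671955
handle [ 0.50628158 -0.00378683] -20.95610786351363 0.16996051622864192
handle [ 0.50642567 -0.00415998] -21.090952894182255 0.16995988098874615
```

Parked at −21.1°. Now I centre the gap and lift out.

Call:
{"fn": "send_rows", "kwargs": {"deltas": [[[0,0.003,0],0],[[0,0.007,0],0],[[0,0.012,0],0],[[0,0.017,0],0],[[0,0.019,0],0]]}}

```text
clock: 25.97
tool_pos: [0.5065, -0.0044, 0.3065]
orientation: [180.0, 0.0, 21.1]
force: [0.3, -0.1, -0.5]
opening: 0.0482
gripper_force: 0.0
```

Call:
{"fn": "send_rows", "kwargs": {"deltas": [[[0,0,-0.01],0],[[0,0,-0.025],0],[[0,0,-0.04],0],[[0,0,-0.06],0],[[0,0,-0.08],0]]}}

```text
clock: 26.38
tool_pos: [0.5062, -0.004, 0.3717]
orientation: [180.0, 0.0, 21.1]
force: [-0.1, 0.3, -0.4]
opening: 0.0481
gripper_force: 0.0
```

Call:
{"fn": "send_rows", "kwargs": {"deltas": [[[0,0,-0.02],0],[[0,0,-0.04],0],[[0,0,-0.06],0],[[0,0,-0.07],0],[[0,0,-0.07],0]]}}

```text
clock: 26.8
tool_pos: [0.5069, -0.0039, 0.4288]
orientation: [180.0, -0.2, 21.1]
force: [0.4, 0.4, 0.4]
opening: 0.0478
gripper_force: 0.0
```

Call:
{"fn": "send_rows", "kwargs": {"deltas": [[[0,0,0],0],[[0,0,0],0],[[0,0,0],0],[[0,0,0],0],[[0,0,0],0]]}}

```text
clock: 27.22
tool_pos: [0.5062, -0.0039, 0.426]
orientation: [-180.0, 0.1, 21.1]
force: [-0.3, -0.7, 1.1]
opening: 0.0482
gripper_force: 0.0
```

Run:
```python
from h import *
p=ctrl.snapshot("side"); cv2.imwrite("pics/side4.png",cv2.resize(p["color"][:,:,::-1],None,fx=1.5,fy=1.5))
print("stubtop pred px x1.5",proj(p,(.5064,-.0041,.275))*1.5)
```

```text
stubtop pred px x1.5 [407.66006115 233.95292076]
```

View pics/side4.png

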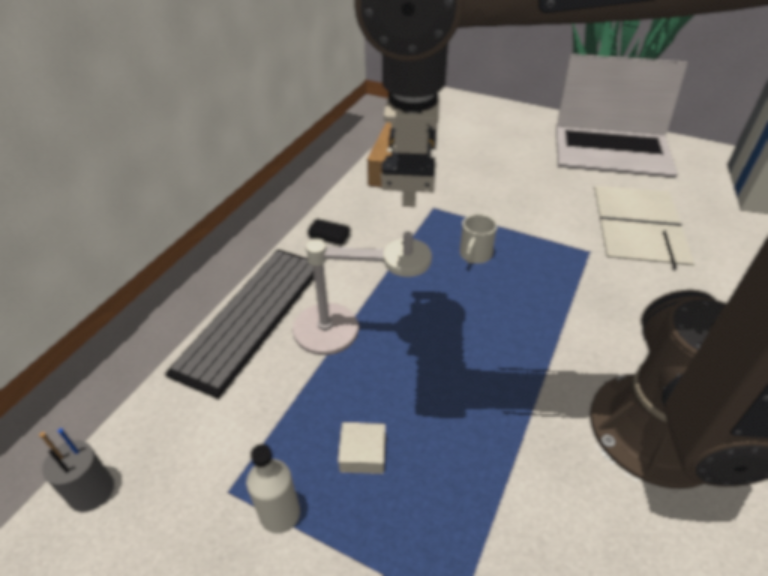

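The gripper is clear above the lamp. The stub top is at about (407,235), where predicted (408,234), and the flask, mug and notes are undisturbed.

```bash
python3 -c "
from plant import ctrl
print(ctrl.close_job())"
```

```text
the job is handed in; nothing more can be done
None
```

I leaned the lamp arm on its left bind and then its right bind at about 11 N for over 1 s each, parked it halfway between them and released it with the gripper clear; the job is handed in, but no verdict came back.

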